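# Mount a turned pedestal blank on the tilting carving stand

## Robot

A 6-joint arm with a two-finger parallel gripper is mounted at the origin on the work surface. World frame = base frame: x ahead of the robot, y to its left, z up, the work surface at z = 0. Lengths are in m, angles in rad, forces in N, time in s.
With the tool pointing down it reaches from about 0.35 to 0.975 m from the base axis. Payload 4.9 kg.
Tool frame: the origin (TCP) lies midway between the tips of the shut fingers; the grasp point (between the pads) lies 19 mm behind it; z points along the fingers, y is the line along which they close (so a half turn about z gives the same grasp; the last joint's range is limited). The gripper opens to 85 mm and grips with 20 to 120 N. Pads are 22 mm wide; open, the fingers measure 114 mm over their backs; the gripper's body (76 mm by 85 mm) begins 54 mm behind the grasp point. The pads swing forward as they close: fully open they stand 13 mm farther back than shut.
Start: joints at [-1.454, 0.053, 1.613, -0, 1.476, -0.119], TCP at [0.146, -0.608, 0.231] pointing down, gripper open.
Joint ranges: [-3.01, 3.01], [-1.01, 2.22], [0.06, 2.58], [-1.02, 4.17], [0.09, 2.62], [-3.14, 3.14]. Speed limits (rad/s): [2.57, 2.57, 3.14, 3.14, 3.14, 3.14].

## Interface

Orientations are given as a unit quaternion [w, x, y, z].
In Python, from plant import manip gives the robot as it stands.
- The arm moves only by the tool shift_gripper, called after ">>>" as name(argument=value, ...), one argument or row to a line, values as JSON. Schema: {"type":"object","properties":{"increments":{"type":"string"},"only":{"type":"string"},"quiet":{"type":"boolean"},"lines":{"type":"string"}},"required":["increments"],"additionalProperties":false}. increments is a string of 1 to 5 rows, parted by a bar, with the numbers parted by commas; each row has 7 numbers: the opening from 0.0 (shut) to 1.0 (fully open), then dx, dy, dz in shares of the most that a row can go, 1 being 62.5 mm, then a rotation vector rx, ry, rz in rad; each row shifts and turns the commanded pose from where the row before left it, along the tool's axes as they then stand; what a row does not reach is not made up. A row lasts 1/8 s, in which the tool goes at most 0.0625 m and 0.188 rad, less where a joint would pass 70% of its speed; a pose out of reach is approached as far as the arm can. The fingers move at their own pace and stop on an object; the grip force is fixed at half the most. Time passes only in rows, so rows that do not move let the fingers close. The tool returns the time, the measured TCP pose, the force, the opening and the grip force at its end. only (a regular expression) keeps the lines of the reply that match it, lines (a string "A,B") keeps lines A to B, and quiet returns only ok. Input that does not fit is refused with a message, and nothing moves.
- manip.state(): the state, without advancing time (a new reading comes with each control period).
- manip.grab_frame(name): name is "side" or "top"; returns the picture (480x640x3 uint8, red, green, blue); there is no depth.
- manip.camera_params(name): a dict with "intrinsics" (3x3 intrinsics, pixels), "xyz" and "orientation" of the camera in the world. Camera axes: x right, y down, z forward; pixel columns grow to the right and rows downward; lengths in m; the calibration is good to about 2 mm. A picture is of the moment at which its call begins. camera_params takes no time and is no camera call.
- manip.job_done(): hands the job in; it is judged then, once.
The state is a dict: "time": time; "joint_pos": joint angles; "joint_vel": joint speeds; "joint_efforts": joint torques, N m; "tool_pos": TCP position; "tool_rot": TCP orientation; "contact_force": force on the tool from outside, world axes, zero at the start; "ft_torque": the same for the moment, N m; "gripper_width": opening from 0.0 (shut) to 1.0 (fully open); "grasp_force": force on a finger pad.
Only numpy, scipy, OpenCV 4.12 (cv2) and the standard library are available. Lean on these libraries where they do the work, as an engineer would, in place of code of your own. Each camera call takes 0.05 s, during which the arm holds its last target. There are 200 camera calls.

## Task

Mount the turned pedestal blank on the leaning spindle of the carving stand, ready to carve: first the plain wooden spacer ring down on the steel faceplate, then the blank with its wide foot down on the spacer, then the knurled steel hand nut, flange down on the blank, each slipped over the spindle and fully home. Last of all push the stand's sprung locking lever over, away from the robot, until it snaps to its far stop. Let go of everything, and leave the mallet, the gouge and the gilded figure where they are.

Things in the scene. Friction and masses are not known exactly. Their poses are not given: they have to be found in the camera images.
- stand: Dark cast-iron tilting carving stand fixed to the bench: round base 170 mm across, 20 mm high, with a fork; its level tilt axle runs along the stand's y axis 85 mm up. Origin: centre of the base's underside; z up, x away from the robot (turned at most 20 degrees). A clamp drum 56 mm thick, the lever's hub and its spring stand out on the -y side, to 150 mm from the centre.
- head: The stand's tilting head: steel faceplate 90 mm across with a steel spindle 20 mm thick and 70 mm long (its last 8 mm tapers to 10 mm) square on its middle. Origin: centre of the plate's upper face, about 130 mm above the bench; z up along the spindle, which leans to the stand's -x side (towards the robot) by 23 to 37 degrees; y level. A stiff tilt joint holds the head.
- bed_blank (a point): Point on the spindle's axis 24 mm above the faceplate: where the middle of the blank's underside lies when the blank is home on the spacer.
- bed_nut (a point): Point on the spindle's axis 54 mm above the faceplate: where the middle of the nut's flange lies when the nut is home on the blank.
- spindle_tip (a point): Tip of the spindle, 70 mm above the faceplate.
- spacer: Plain turned brown wooden ring, 64 mm across, 24 mm high, with a straight 24 mm bore right through; about 60 g. Lies flat on the bench. Origin: centre of its underside, z along the bore.
- blank: Turned pale wooden pedestal blank, 30 mm high: foot 120 mm across and 11 mm high, above it a round neck 58 mm across (13 to 30 mm up) to grip it by; straight 24 mm bore right through; about 140 g. Stands on its foot on the bench. Origin: centre of the foot's underside, z up along the bore.
- nut: Steel quick-lock hand nut, 46 mm high: flange 64 mm across and 9 mm high at the bottom, above it a knurled round grip 44 mm across; 23 mm bore right through; about 300 g. It slips straight along the spindle without turning. Stands on its flange on the bench. Origin: centre of the flange's underside, z along the bore.
- lever (a joint): Angle of the locking lever in rad: 0 at the free stop (leaning 0.55 rad towards the robot), 0.55 upright, 1.1 at the locked far stop (leaning 0.55 rad away). A tension spring makes it over-centre: below 0.55 it throws the lever back to 0, above 0.55 on to 1.1. A push of 6 to 12 N on the ball, along its arc about the pivot, moves it; the ball does not slip easily on the fingers.
- lever_ball (a point): Centre of the black ball (28 mm across) at the end of the locking lever, 105 mm from the pivot; the lever's 13 mm steel rod swings in the plane 120 mm to the -y side of the stand's centre. At its free stop the ball is about 175 mm above the bench, upright 190 mm.
- lever_pivot (a point): Pivot of the locking lever: on the tilt axle, 120 mm to the -y side of the stand's centre, 85 mm above the bench.
- mallet: Bystander: dark turned carver's mallet lying on the bench, 232 mm long, head 82 mm across. Origin: under its middle; x from head to handle.
- gouge: Bystander: gouge lying on the bench, 225 mm long, wooden handle 30 mm thick, steel blade. Origin: under its middle; x from handle to blade.
- figure: Bystander: gilded standing figure, 158 mm high, on a round red base 56 mm across. Origin: centre of the base's underside.

How it is judged:
On the way, in this order (a step that is already met when the one before it is completed fails the run):
1. the spacer is down on the faceplate and the blank is home on it, over the spindle (distance between spacer and head below 0.006 m and distance between blank and bed_blank below 0.007 m and angle between the z axis of blank and the z axis of head, either way round below 0.09 rad), for 0.2 s.
2. the nut is home on the blank (all of step 1 and distance between nut and bed_nut below 0.007 m and angle between the z axis of nut and the z axis of head, either way round below 0.09 rad), for 0.2 s.
3. the locking lever has snapped to its far stop (value of joint lever above 0.95 rad), for 0.2 s.
At the end, for the whole second after the job is handed in: Spacer within 6 mm of the faceplate's centre, blank within 7 mm of its bed 24 mm up the spindle, nut within 7 mm of its bed 54 mm up, blank and nut square to the spindle within 5 degrees, lever at its far stop (above 0.95 rad), all released and at rest (all of step 2 and value of joint lever above 0.95 rad and linear speed of each of spacer, blank, nut below 0.02 m/s); the robot touches nothing.
It fails at once if the mallet is moved more than 30 mm (distance of mallet from where it was at the start of the episode above 0.03 m).
It fails at once if the gouge is moved more than 30 mm (distance of gouge from where it was at the start of the episode above 0.03 m).
It fails at once if the figure is moved more than 30 mm (distance of figure from where it was at the start of the episode above 0.03 m).
It also fails if it takes over 72 s, if anything falls off the work surface, if the arm or the gripper's body presses on something with over 40 N, if the wrist force passes 120 N, or if a joint passes its speed limit or range.

## Working session

There is one attempt and no reset: what is moved stays moved. The work goes in short steps, Python scripts to look and compute and a tool call to move; the robot and the scene stay as the last step left them, time stands still between calls to the robot, and variables do not carry over. Pictures are saved under pics/ and viewed, at most 10 in all, crops included, and the job is handed in when it is done.

```bash
ls; mkdir -p pics
```

Run:
```python
from plant import manip
import cv2
print(manip.state())
for n in("side","top"):
    print(n,manip.camera_params(n)); cv2.imwrite(f"pics/{n}0.png",manip.grab_frame(n)[:,:,::-1])
```

```text
pics
plant.py
{'time': 0.0, 'joint_pos': array([-1.45399340e+00,  5.33487773e-02,  1.61432139e+00,  1.76921317e-05,
        1.47599469e+00, -1.18979217e-01]), 'joint_vel': array([-0.00100008,  0.00082713,  0.00029581,  0.00104725,  0.00148397,
        0.00069682]), 'joint_efforts': array([ 1.48485644e-03, -3.93678403e+01, -3.70177245e+01,  5.75408785e-05,
        6.95483352e-03, -6.61927366e-07]), 'tool_pos': array([ 0.14594582, -0.60707027,  0.23005167]), 'tool_rot': array([-1.03609284e-03,  9.93058459e-01,  1.17617278e-01,  9.93289561e-06]), 'contact_force': array([-1.02607938, -0.28015889, -0.55618111]), 'ft_torque': array([-0.01396017,  0.07256073,  0.0108575 ]), 'grasp_force': 0.0, 'gripper_width': 0.9973799093101542}
side {'intrinsics': array([[511.31564524,   0.        , 316.81948929],
       [  0.        , 511.31564524, 236.01146182],
       [  0.        ,   0.        ,   1.        ]]), 'xyz': array([ 0.35678727, -0.75232959,  0.73213078]), 'orientation': array([-0.4322057 ,  0.88978896, -0.12639006,  0.07415786])}
top {'intrinsics': array([[483.34353558,   0.        , 325.92936284],
       [  0.        , 483.34353558, 249.30354094],
       [  0.        ,   0.        ,   1.        ]]), 'xyz': array([0.33829874, 0.0249346 , 1.27078896]), 'orientation': array([ 0.0729544 , -0.70040371,  0.70618661, -0.07357152])}
```
View pics/side0.png

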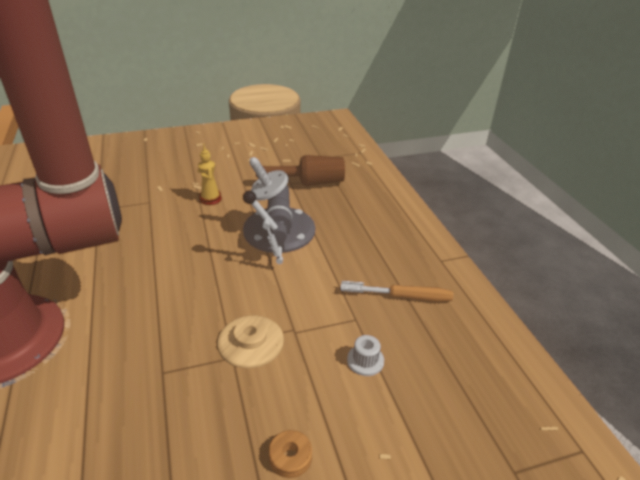

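View pics/top0.png

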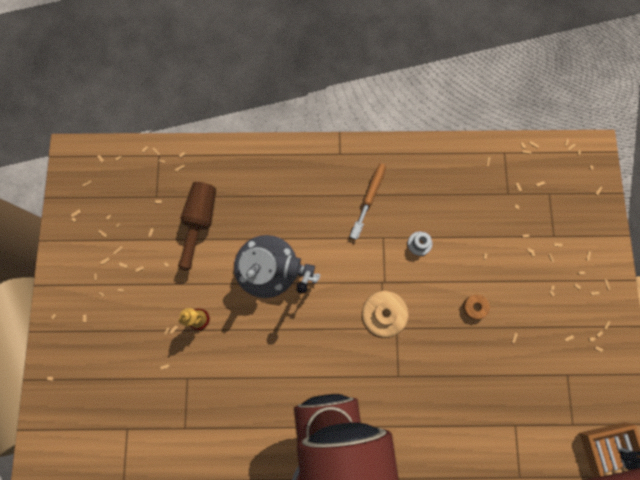

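Side view: the stand is at about (280,230), with its spindle tip at (255,160) and ball at (250,197). The blank is at (250,340), the nut at (366,355) and the spacer at (291,453). Top view: stand (267,266), blank (385,314), nut (420,243), spacer (476,308), ball about (302,288).

I'll measure next, with one enlarged composite of the stand.

Create h.py:
```python
import numpy as np, cv2
from scipy.spatial.transform import Rotation as R
from plant import manip
def cam(n):
    p=manip.camera_params(n); q=p["orientation"]
    return p["intrinsics"],np.array(p["xyz"]),R.from_quat([q[1],q[2],q[3],q[0]]).as_matrix()
def ray(n,uv):
    K,c,M=cam(n); d=M@np.linalg.solve(K,[uv[0],uv[1],1.]); return c,d/np.linalg.norm(d)
def onz(n,uv,z):
    c,d=ray(n,uv); return c+d*(z-c[2])/d[2]
def proj(n,P):
    K,c,M=cam(n); p=K@(M.T@(np.array(P)-c)); return p[:2]/p[2]
def tri(a,b):
    (c1,d1),(c2,d2)=ray("side",a),ray("top",b)
    s=np.linalg.lstsq(np.c_[d1,-d2],c2-c1,rcond=None)[0]
    p,q=c1+s[0]*d1,c2+s[1]*d2
    return (p+q)/2,np.linalg.norm(p-q)
def tool():
    s=manip.state(); q=s["tool_rot"]
    return np.array(s["tool_pos"]),R.from_quat([q[1],q[2],q[3],q[0]]).as_matrix()
```

Run:
```python
from h import *
S,T=cv2.imread("pics/side0.png"),cv2.imread("pics/top0.png")
a=cv2.resize(S[145:275,225:325],None,fx=4,fy=4,interpolation=cv2.INTER_CUBIC)
b=cv2.resize(T[225:310,230:330],None,fx=4,fy=4,interpolation=cv2.INTER_CUBIC)
out=np.zeros((600,800,3),np.uint8); out[:520,:400]=a; out[:340,400:]=b
c=cv2.resize(S[320:385,330:405],None,fx=3,fy=3); d=cv2.resize(T[220:290-5,395:445],None,fx=3,fy=3)
out[345:345+195,400:625]=c; out[345:345+195,640:790]=d
cv2.imwrite("pics/z1.png",out)
for n,I,bx in(("top",T,dict(spacer=(455,290,500,330),blank=(350,280,420,345),nut=(400,225,440,265))),("side",S,dict(spacer=(255,420,330,480),blank=(205,300,300,375),nut=(335,325,395,385)))):
  for k,(x0,y0,x1,y1) in bx.items():
    lab=cv2.cvtColor(I,cv2.COLOR_BGR2LAB).astype(float)[y0:y1,x0:x1]
    bg=np.median(np.r_[lab[0],lab[-1],lab[:,0],lab[:,-1]],axis=0)
    dd=np.linalg.norm(lab-bg,axis=2)
    m=(np.clip(dd*4,0,255)).astype(np.uint8)
    _,m=cv2.threshold(m,0,255,cv2.THRESH_OTSU)
    cs,_=cv2.findContours(m,cv2.RETR_EXTERNAL,cv2.CHAIN_APPROX_NONE)
    cc=max(cs,key=cv2.contourArea); e=cv2.fitEllipse(cc)
    print(n,k,np.round([e[0][0]+x0,e[0][1]+y0,*e[1]],1),cv2.boundingRect(cc),[np.round(onz(n,(e[0][0]+x0,e[0][1]+y0),z),4) for z in (0,.012,.024)])
```

```text
top spacer [469.6 312.3  19.8  24.7] (4, 8, 22, 28) [array([ 0.4344, -0.3515,  0.    ]), array([ 0.4335, -0.348 ,  0.012 ]), array([ 0.4326, -0.3444,  0.024 ])]
top blank [385.5 312.4  42.6  43. ] (14, 11, 44, 44) [array([ 0.4362, -0.1318,  0.    ]), array([ 0.4353, -0.1303,  0.012 ]), array([ 0.4343, -0.1288,  0.024 ])]
top nut [417.8 245.5  21.9  32.6] (5, 7, 27, 30) [array([ 0.6143, -0.2247,  0.    ]), array([ 0.6117, -0.2223,  0.012 ]), array([ 0.6091, -0.2199,  0.024 ])]
side spacer [280.  455.5  36.   41.4] (4, 16, 32, 41) [array([ 0.436 , -0.3568,  0.    ]), array([ 0.4347, -0.3633,  0.012 ]), array([ 0.4334, -0.3698,  0.024 ])]
side blank [251.8 340.7  49.6  62.2] (15, 16, 64, 51) [array([ 0.4381, -0.1274,  0.    ]), array([ 0.4367, -0.1376,  0.012 ]), array([ 0.4354, -0.1478,  0.024 ])]
side nut [362.  355.5  37.7  47.1] (0, 10, 49, 40) [array([ 0.6213, -0.2145,  0.    ]), array([ 0.617 , -0.2233,  0.012 ]), array([ 0.6127, -0.2322,  0.024 ])]
```

View pics/z1.png

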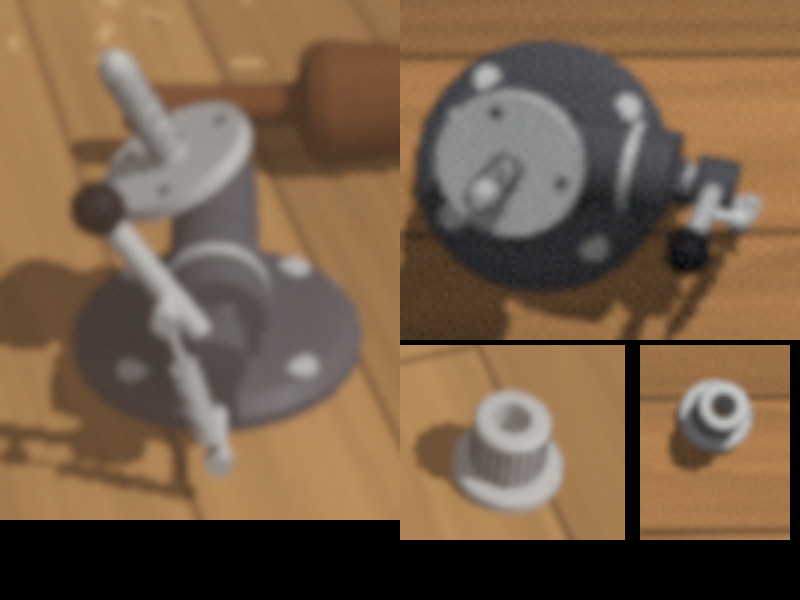

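The composite shows the spindle tip at side (253.3,160) and top (251.2,272.5), and the ball at side (249.5,197) and top (301.8,287.5). The plate centre is at about side (270,184.5) and top (257.5,265.8), and the base centre at top (265,266.5). The nut's upper rim is at side (367.3,345) and top (422.7,240).

Run:
```python
from h import *
np.set_printoptions(precision=4,suppress=True)
S,T=cv2.imread("pics/side0.png"),cv2.imread("pics/top0.png")
tip,e1=tri((253.3,160),(251.2,272.5)); ball,e2=tri((249.5,197),(301.8,287.5)); pl,e3=tri((270,184.5),(257.5,265.8)); nu,e4=tri((367.3,345),(422.7,240))
print("tip",tip,e1,"ball",ball,e2,"plate",pl,e3,"nutTop",nu,e4)
print("len",np.linalg.norm(tip-pl),"axis",(tip-pl)/np.linalg.norm(tip-pl))
print("base",onz("top",(265.2,266.5),.02),"nut flange",onz("top",(419.7,243.3),.009),onz("side",(366.2,360),.009))
def ell(n,I,box,f,z,name):
    x0,y0,x1,y1=box; hsv=cv2.cvtColor(I[y0:y1,x0:x1],cv2.COLOR_BGR2HSV)
    m=(f(hsv)*255).astype(np.uint8); m=cv2.morphologyEx(m,cv2.MORPH_OPEN,np.ones((3,3)))
    cs,_=cv2.findContours(m,cv2.RETR_EXTERNAL,cv2.CHAIN_APPROX_NONE)
    c=cv2.convexHull(max(cs,key=cv2.contourArea)); e=cv2.fitEllipse(c); u=(e[0][0]+x0,e[0][1]+y0)
    print(name,n,np.array(u),np.array(e[1]),cv2.boundingRect(c),onz(n,u,z))
for n,I,b,p in(("top",T,(455,290,500,330),(485,318)),("side",S,(255,420,330,480),(280,440))):
    h=cv2.cvtColor(I,cv2.COLOR_BGR2HSV)
    print(n,"bench hsv",h[b[1]+2,b[2]-3],"obj",h[p[1],p[0]])
    ell(n,I,b,lambda h:(h[:,:,1]>165)&(h[:,:,2]>60),.012,"spacer")
for n,I,b in(("top",T,(400,225,440,265)),("side",S,(335,325,395,385))):
    ell(n,I,b,lambda h:(h[:,:,1]<80),.012,"nut")
# dark bore of spacer (top rim z=.024)
for n,I,b in(("top",T,(470,300,484,316)),("side",S,(282,442,302,462))):
    g=cv2.cvtColor(I,cv2.COLOR_BGR2GRAY)[b[1]:b[3],b[0]:b[2]].astype(float)
    w=np.clip(np.percentile(g,50)-g,0,None); ys,xs=np.mgrid[b[1]:b[3],b[0]:b[2]]
    u=((w*xs).sum()/w.sum(),(w*ys).sum()/w.sum()); print("bore",n,u,onz(n,u,.024),onz(n,u,.016))
z=np.zeros((480,800,3),np.uint8); z[:360,:400]=cv2.resize(S[420:480,255:330],(400,360)); z[:360,400:]=cv2.resize(T[285:335,450:505],(400,360)); cv2.imwrite("pics/z2.png",z)
```

```text
tip [0.5141 0.1924 0.1909] 0.0011678204836060235 ball [0.4822 0.0786 0.1756] 0.0033158178169663435 plate [0.5437 0.1872 0.1276] 0.007409119045047729 nutTop [ 0.6203 -0.2294  0.0457] 0.002614142339271749
len 0.07005482529137447 axis [-0.4221  0.0736  0.9035]
base [0.5569 0.1825 0.02  ] nut flange [ 0.6184 -0.2282  0.009 ] [ 0.6217 -0.2323  0.009 ]
top bench hsv [ 14 137 171] obj [ 14 141 155]Traceback (most recent call last):
  File "<stdin>", line 17, in <module>
  File "<stdin>", line 12, in ell
ValueError: max() iterable argument is empty
```

Run:
```python
from h import *
S,T=cv2.imread("pics/side0.png"),cv2.imread("pics/top0.png")
z=np.zeros((600,800,3),np.uint8)
z[:300,:400]=cv2.resize(S[424:480,255:330],(400,300),interpolation=cv2.INTER_CUBIC)
z[:300,400:]=cv2.resize(T[290:326,452:500],(400,300),interpolation=cv2.INTER_CUBIC)
z[300:,:400]=cv2.resize(S[155:215,240:320],(400,300),interpolation=cv2.INTER_CUBIC)
z[300:,400:]=cv2.resize(T[240:294,230:302],(400,300),interpolation=cv2.INTER_CUBIC)
cv2.imwrite("pics/z2.png",z)
```

```text
(no output)
```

View pics/z2.png

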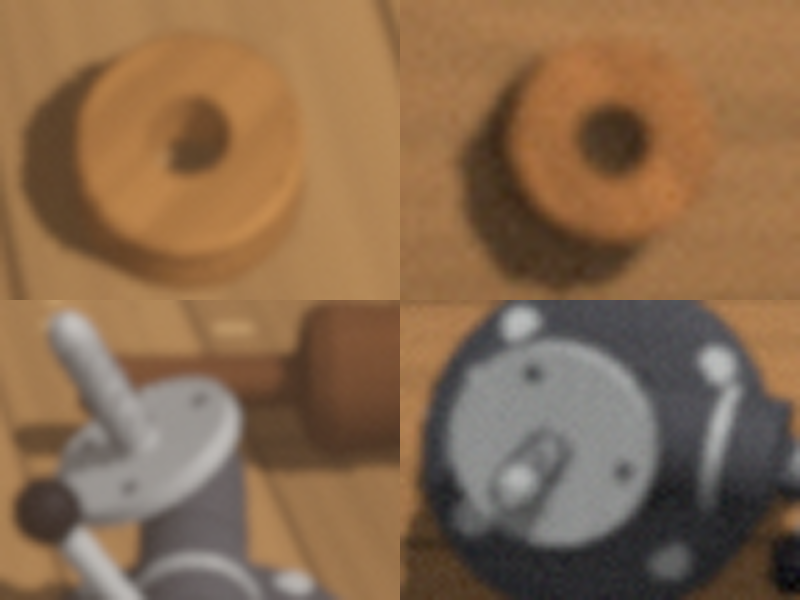

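The spacer's top rim centre is at side (290.6,451.1) and top (477.3,306.8). The plate centre is at side (270.2,185) and top (257.4,265.7).

Run:
```python
from h import *
from scipy.optimize import least_squares
np.set_printoptions(precision=4,suppress=True)
print("spacer",tri((290.6,451.1),(477.3,306.8)),onz("top",(477.3,306.8),.024),onz("side",(290.6,451.1),.024))
tipS,tipT=(253.3,160),(251.2,272.5)
def pts(p):
    x,y,psi,th,h=p; Rz=R.from_euler('z',psi); b=np.array([x,y,0.]); ax=Rz.apply([-np.sin(th),0,np.cos(th)])
    hd=b+[0,0,.085]+h*ax
    return b+[0,0,.02],hd,hd+.07*ax,b+Rz.apply([-.105*np.sin(.55),-.12,.085+.105*np.cos(.55)]),ax
def res(p):
    b,hd,tip,ball,ax=pts(p); r=[]
    for n,P,u,w in(("side",tip,tipS,1),("top",tip,tipT,1),("side",hd,(270.2,185),1),("top",hd,(257.4,265.7),1),("side",ball,(249.5,197),1),("top",ball,(301.8,287.5),1),("top",b,(265.2,266.5),1)):
        r+=list(w*(proj(n,P)-u))
    return np.array(r)
s=least_squares(res,[.557,.18,-.17,.45,.045]); print(s.x,"lean",np.degrees(s.x[3])); print(s.fun.reshape(-1,2)); [print(v) for v in pts(s.x)]
p,M=tool(); t=tri((290.6,451.1),(477.3,306.8))[0]
t[2]=.004
print("delta tool frame to spacer TCP z=.004:",M.T@(t-p)); print(M)
```

```text
spacer (array([ 0.4485, -0.3662,  0.0215]), np.float64(0.0032828731657144924)) [ 0.4466 -0.3653  0.024 ] [ 0.4498 -0.3675  0.024 ]
[ 0.5606  0.184  -0.2081  0.4175  0.0444] lean 23.92239523920593
[[ 0.1242  0.2479]
 [-0.4116 -0.6083]
 [-2.2181  0.5552]
 [ 0.1484 -0.9718]
 [-0.7828  0.8642]
 [ 0.3783 -0.6253]
 [-0.527  -1.3636]]
[0.5606 0.184  0.02  ]
[0.5429 0.1877 0.1256]
[0.5152 0.1936 0.1896]
[0.4821 0.0779 0.1745]
[-0.3968  0.0838  0.9141]
delta tool frame to spacer TCP z=.004: [ 0.3504 -0.1632  0.2266]
[[ 0.9723  0.2336 -0.0002]
 [ 0.2336 -0.9723  0.0018]
 [ 0.0002 -0.0018 -1.    ]]
```

The manual's scale: shifts go in shares of 62.5 mm. Converting my numbers, 0.05 m is 0.8, -0.0233 m is -0.3728.

>>> shift_gripper(
  increments="1,0.8,-0.3728,0.32,0,0,0 | 1,0.8,-0.3728,0.32,0,0,0 | 1,0.8,-0.3728,0.32,0,0,0 | 1,0.8,-0.3728,0.32,0,0,0 | 1,0.8,-0.3728,0.32,0,0,0",
)

```text
time: 0.72
tool_pos: [0.3629, -0.4345, 0.1303]
tool_rot: [-0.0, 0.993, 0.118, -0.0]
contact_force: [1.3, -0.9, 0.4]
gripper_width: 1.001
grasp_force: 0.0
```

>>> shift_gripper(
  increments="1,0.8,-0.3728,0.32,0,0,0 | 1,0.8,-0.3728,0.32,0,0,0 | 1,0,0,0,0,0,0",
)

```text
time: 1.1
tool_pos: [0.4491, -0.3635, 0.0885]
tool_rot: [-0.002, 0.993, 0.12, -0.001]
contact_force: [-0.5, -0.1, -0.6]
gripper_width: 0.996
grasp_force: 0.0
```

Converted, 0.0445 m is 0.712, 0.04 m is 0.64.

>>> shift_gripper(
  increments="1,0,0.032,0.64,0,0,0 | 1,0,0,0.712,0,0,0 | 1,0,0,0,0,0,0 | 0,0,0,0,0,0,0 | 0,0,0,0,0,0,0",
)

```text
time: 1.72
tool_pos: [0.4502, -0.3715, 0.0104]
tool_rot: [0.002, 0.993, 0.117, 0.002]
contact_force: [0.1, 0.2, -0.6]
gripper_width: 0.721
grasp_force: 65.0
```

>>> shift_gripper(
  increments="0,0,0,0,0,0,0 | 0,0,0,0,0,0,0",
)

```text
time: 1.98
tool_pos: [0.4503, -0.3714, 0.0101]
tool_rot: [0.002, 0.993, 0.118, 0.001]
contact_force: [-0.8, -1.1, 6.3]
gripper_width: 0.718
grasp_force: 65.7
```

>>> shift_gripper(
  increments="0,0,0,-0.64,0,0,0 | 0,0,0,-0.8,0,0,0 | 0,0,0,-0.8,0,0,0 | 0,0,0,0,0,0,0",
)

```text
time: 2.48
tool_pos: [0.4513, -0.3721, 0.1539]
tool_rot: [0.005, 0.993, 0.118, 0.004]
contact_force: [0.5, -0.4, -0.7]
gripper_width: 0.721
grasp_force: 65.6
```

Run:
```python
from h import *
np.set_printoptions(precision=4,suppress=True)
S=manip.grab_frame("side")[:,:,::-1];T=manip.grab_frame("top")[:,:,::-1];cv2.imwrite("pics/s1.png",S);cv2.imwrite("pics/t1.png",T)
p,M=tool(); u,v=proj("side",p).astype(int),proj("top",p).astype(int); print(p,u,v,M[:,2],M[:,1])
z=np.zeros((600,800,3),np.uint8)
def crop(I,c,w,h):
    x,y=max(0,min(640-w,c[0]-w//2)),max(0,min(480-h,c[1]-h//2)); print(x,y); return I[y:y+h,x:x+w]
z[:600,:400]=cv2.resize(crop(S,u,100,150),(400,600),interpolation=cv2.INTER_CUBIC)
z[:600,400:]=cv2.resize(crop(T,v,100,150),(400,600),interpolation=cv2.INTER_CUBIC)
cv2.imwrite("pics/z3.png",z)
```

```text
[ 0.4488 -0.3695  0.1477] [289 402] [495 301] [ 0.0012 -0.0013 -1.    ] [ 0.2337 -0.9723  0.0016]
239 327
445 226
```

View pics/z3.png

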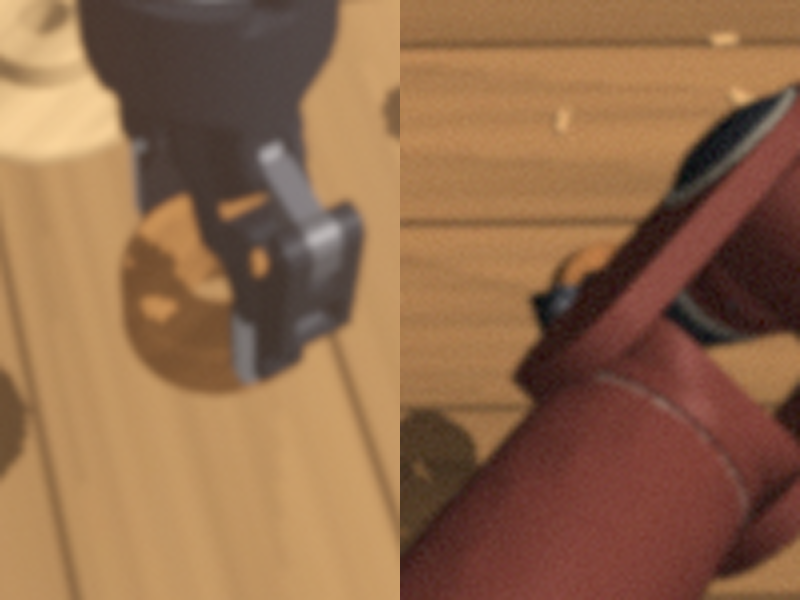

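Run:
```python
from h import *
np.set_printoptions(precision=4,suppress=True)
for uv in((300.7,422.7),(314,414),(290,425)):
    c,d=ray("side",uv); print(uv,[c+d*(y-c[1])/d[1] for y in(-.3965,-.4015,-.411)])
c,d=ray("side",(269.5,399)); print("left edge",c+d*(.138-c[2])/d[2])
p,M=tool(); print(p,M)
```

```text
(300.7, 422.7) [array([ 0.4567, -0.3965,  0.1393]), array([ 0.4553, -0.4015,  0.1476]), array([ 0.4526, -0.411 ,  0.1635])]
(314, 414) [array([ 0.4743, -0.3965,  0.1513]), array([ 0.4726, -0.4015,  0.1594]), array([ 0.4695, -0.411 ,  0.1749])]
(290, 425) [array([ 0.4426, -0.3965,  0.1403]), array([ 0.4414, -0.4015,  0.1487]), array([ 0.4391, -0.411 ,  0.1645])]
left edge [ 0.4261 -0.3504  0.138 ]
[ 0.4488 -0.3695  0.1477] [[ 0.9723  0.2337  0.0012]
 [ 0.2337 -0.9723 -0.0013]
 [ 0.0009  0.0016 -1.    ]]
```

Add to h.py:
```python
HEAD=np.array([.5429,.1877,.1256]); AX=np.array([-.3968,.0838,.9141]); AX/=np.linalg.norm(AX)
def goto(P,zt=-AX):
    "remaining shift in the tool's axes, rotation vector (tool axes), and shift in the axes after the turn"
    np.set_printoptions(precision=4,suppress=True)
    p,M=tool(); P=np.array(P); zt=np.array(zt)/np.linalg.norm(zt)
    w=np.cross(M[:,2],zt); s=np.linalg.norm(w); w=w/s*np.arctan2(s,M[:,2]@zt) if s>1e-9 else w
    Mt=R.from_rotvec(w).as_matrix()@M
    print("pos",p,"shift",M.T@(P-p),"rot",M.T@w,"then-axes shift",Mt.T@(P-p))
```

```bash
python3 -c "
from h import *
goto(HEAD+.115*AX+[0,0,.03])"
```

```text
pos [ 0.4488 -0.3695  0.1477] shift [ 0.1796 -0.5397 -0.1137] rot [-0.1778  0.3762  0.    ] then-axes shift [ 0.2264 -0.5175 -0.1315]
```

Converted, -0.054 m is -0.864, 0.018 m is 0.288.

>>> shift_gripper(
  increments="0,0.288,-0.864,-0.1824,0,0,0 | 0,0.288,-0.864,-0.1824,0,0,0 | 0,0.288,-0.864,-0.1824,0,0,0 | 0,0.288,-0.864,-0.1824,0,0,0 | 0,0.288,-0.864,-0.1824,0,0,0",
)

```text
time: 3.2
tool_pos: [0.4718, -0.0836, 0.2017]
tool_rot: [-0.001, 0.993, 0.117, -0.002]
contact_force: [1.4, -0.4, -0.3]
gripper_width: 0.721
grasp_force: 65.7
```

>>> shift_gripper(
  increments="0,0.288,-0.864,-0.1824,0,0,0 | 0,0.288,-0.864,-0.1824,0,0,0 | 0,0.288,-0.864,-0.1824,0,0,0 | 0,0.288,-0.864,-0.1824,0,0,0 | 0,0.288,-0.864,-0.1824,0,0,0",
)

```text
time: 3.82
tool_pos: [0.4964, 0.1995, 0.2586]
tool_rot: [0.0, 0.993, 0.118, -0.002]
contact_force: [0.5, -0.9, -0.1]
gripper_width: 0.721
grasp_force: 65.7
```

>>> shift_gripper(
  increments="0,0,0,0,-0.0593,0.1254,0 | 0,0,0,0,-0.0593,0.1254,0 | 0,0,0,0,-0.0593,0.1254,0 | 0,0,0,0,0,0,0 | 0,0,0,0,0,0,0",
)

```text
time: 4.45
tool_pos: [0.4974, 0.1976, 0.2598]
tool_rot: [0.066, 0.972, 0.115, 0.194]
contact_force: [0.2, 0.4, -1.3]
gripper_width: 0.719
grasp_force: 65.7
```

```bash
python3 -c "
from h import *
goto(HEAD+.11*AX)
p,M=tool();print((p-HEAD)@AX)"
```

```text
pos [0.4974 0.1976 0.2598] shift [-0.0107 -0.0047  0.0316] rot [-0.0018  0.0038  0.    ] then-axes shift [-0.0108 -0.0048  0.0316]
0.14155212072315065
```

>>> shift_gripper(
  increments="0,-0.1728,-0.0768,0.256,0,0,0 | 0,0,0,0.2496,0,0,0 | 0,0,0,0,0,0,0 | 0,0,0,0,0,0,0",
)

```text
time: 4.95
tool_pos: [0.4997, 0.197, 0.227]
tool_rot: [0.066, 0.972, 0.115, 0.196]
contact_force: [0.2, 0.1, -0.3]
gripper_width: 0.718
grasp_force: 65.7
```

Run:
```python
from h import *
goto(HEAD+.11*AX)
S=manip.grab_frame("side")[:,:,::-1];T=manip.grab_frame("top")[:,:,::-1]
goto(HEAD+.11*AX)
z=np.zeros((600,800,3),np.uint8)
z[:600,:400]=cv2.resize(S[100:250,215:315],(400,600),interpolation=cv2.INTER_CUBIC)
z[:400,400:]=cv2.resize(T[210:310,210:310],(400,400),interpolation=cv2.INTER_CUBIC)
cv2.imwrite("pics/z4.png",z)
p,M=tool()
for n in("side","top"): print(n,[np.round(proj(n,p+k*M[:,2]),1) for k in(-.02,.005,.04)])
```

```text
pos [0.4997 0.197  0.227 ] shift [-0.0007 -0.0001  0.0006] rot [-0.0013  0.0014  0.    ] then-axes shift [-0.0007 -0.0001  0.0006]
pos [0.4999 0.1972 0.2278] shift [-0.0012 -0.0001  0.0013] rot [-0.0014 -0.      0.    ] then-axes shift [-0.0012 -0.0001  0.0013]
side [array([240.2, 136.1]), array([245.9, 146. ]), array([253.6, 159.4])]
top [array([244. , 278.4]), array([246.8, 275.5]), array([250.5, 271.5])]
```

View pics/z4.png

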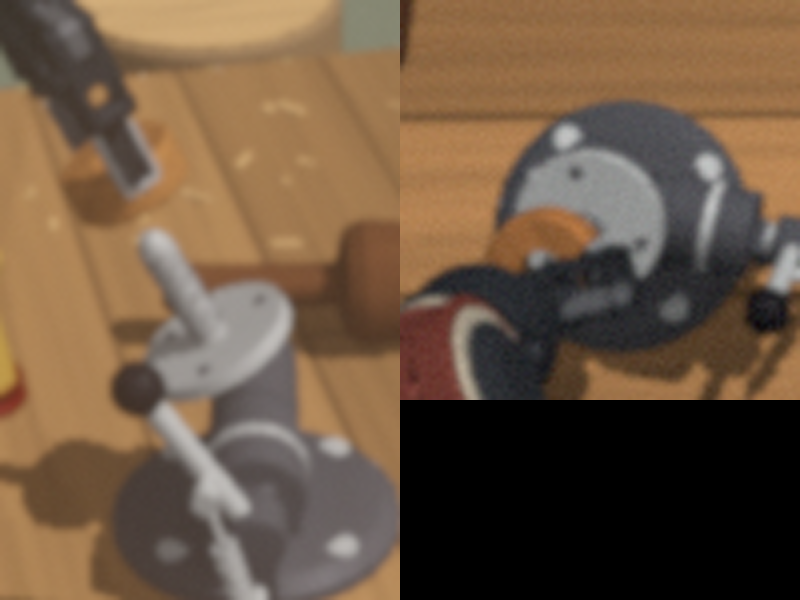

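The side crop shows the ring square to the spindle, just above its tip, with its centre at about (246,142). The spindle runs a little steeper in the image than my model has it. I'll measure its line before going on.

Run:
```python
from h import *
np.set_printoptions(precision=4,suppress=True)
S=cv2.imread("pics/side0.png"); h=cv2.cvtColor(S,cv2.COLOR_BGR2HSV)
m=(h[:,:,1]<70)&(h[:,:,2]>110)
P=[]
for y in range(160,183):
    xs=np.where(m[y,240:290])[0]+240
    if len(xs): 
        run=np.split(xs,np.where(np.diff(xs)>1)[0]+1)[0]; print(y,run[0],run[-1],end=" | ")
        if 161<=y<=170: P.append([(run[0]+run[-1])/2,y])
l=cv2.fitLine(np.float32(P),cv2.DIST_L2,0,.01,.01).ravel(); print("\nslope dx/dy",l[0]/l[1],l)
for ax in(AX,np.array([-.4221,.0736,.9035])):
    a,b=proj("side",[.5141,.1924,.1909]),proj("side",np.array([.5141,.1924,.1909])-.04*ax); print((b-a)[0]/(b-a)[1],a,b)
# plane through side line x top plate-centre ray
c,d1=ray("side",l[2:]); _,d2=ray("side",l[2:]+10*l[:2]); n=np.cross(d1,d2)
ct,dt=ray("top",(257.4,265.7)); Q=ct+dt*(n@(c-ct))/(n@dt); tip=np.array([.5141,.1924,.1909]); print("plate",Q,np.linalg.norm(tip-Q),(tip-Q)/np.linalg.norm(tip-Q),"tip off plane",(tip-c)@n/np.linalg.norm(n))
```

```text
160 250 258 | 161 250 259 | 162 250 259 | 163 250 260 | 164 251 260 | 165 251 261 | 166 252 262 | 167 253 262 | 168 253 263 | 169 254 264 | 170 255 264 | 171 255 265 | 172 256 266 | 173 256 256 | 174 259 286 | 175 259 287 | 176 260 287 | 177 260 288 | 178 261 288 | 179 258 259 | 180 257 260 | 181 255 261 | 182 254 261 | 
slope dx/dy 0.6003136 [  0.5147   0.8574 256.65   165.5   ]
0.575735073074813 [253.0021 160.0387] [261.4798 174.7637]
0.6174608007874172 [253.0021 160.0387] [261.8929 174.4377]
plate [0.538  0.1859 0.1404] 0.056215231258918606 [-0.4243  0.1157  0.8981] tip off plane 0.0006686720628225146
```

```bash
sed -i 's/^HEAD=.*/HEAD=np.array([.5437,.1873,.1269]); AX=np.array([-.415,.082,.906]); AX\/=np.linalg.norm(AX)/' h.py; python3 -c "
from h import *
goto(HEAD+.085*AX)"
```

```text
pos [0.4999 0.1972 0.2278] shift [-0.0018  0.0004  0.0255] rot [-0.0047  0.0197 -0.    ] then-axes shift [-0.0023  0.0003  0.0255]
```

>>> shift_gripper(
  increments="0,-0.032,0,0.24,0,0.02,0 | 0,0,0,0.24,0,0,0 | 0,0,0,0.16,0,0,0 | 0,0,0,0,0,0,0",
)

```text
time: 5.55
tool_pos: [0.5127, 0.1939, 0.1876]
tool_rot: [0.064, 0.97, 0.116, 0.203]
contact_force: [-1.7, 3.5, -3.5]
gripper_width: 0.722
grasp_force: 65.6
```

>>> shift_gripper(
  increments="0,0,0,0.16,0,0,0 | 0,0,0,0.16,0,0,0 | 0,0,0,0,0,0,0",
)

```text
time: 5.92
tool_pos: [0.5209, 0.1923, 0.1697]
tool_rot: [0.064, 0.97, 0.116, 0.204]
contact_force: [-2.4, 4.6, -6.7]
gripper_width: 0.72
grasp_force: 65.9
```

```bash
python3 -c "
from h import *
goto(HEAD+.004*AX)"
```

```text
pos [0.5209 0.1923 0.1697] shift [0.0027 0.002  0.0447] rot [-0.0062  0.0046 -0.    ] then-axes shift [0.0025 0.0017 0.0447]
```

Converted, 0.01 m is 0.16, -0.001 m is -0.016.

>>> shift_gripper(
  increments="0,0,-0.016,0.16,0,0,0 | 0,0,-0.016,0.16,0,0,0 | 0,0,0,0.16,0,0,0 | 0,0,0,0,0,0,0",
)

```text
time: 6.42
tool_pos: [0.5344, 0.1911, 0.1436]
tool_rot: [0.065, 0.97, 0.116, 0.205]
contact_force: [-1.2, -0.7, -3.2]
gripper_width: 0.719
grasp_force: 66.1
```

```bash
python3 -c "
from h import *
goto(HEAD+.004*AX)"
```

```text
pos [0.5344 0.1911 0.1436] shift [0.0009 0.0026 0.0153] rot [-0.004   0.0013 -0.    ] then-axes shift [0.0009 0.0025 0.0153]
```

>>> shift_gripper(
  increments="0,0,0,0.08,0,0,0 | 0,0,0,0.08,0,0,0 | 0,0,0,0,0,0,0",
)

```text
time: 6.8
tool_pos: [0.5377, 0.1911, 0.1381]
tool_rot: [0.065, 0.97, 0.116, 0.205]
contact_force: [-24.1, -1.6, 17.4]
gripper_width: 0.718
grasp_force: 74.4
```

```bash
python3 -c "
from h import *
goto(HEAD+.004*AX)"
```

```text
pos [0.5377 0.1911 0.1381] shift [0.0001 0.0029 0.0089] rot [-0.0043  0.0025 -0.    ] then-axes shift [0.     0.0029 0.009 ]
```

Converted, -0.05 m is -0.8, -0.03 m is -0.48.

>>> shift_gripper(
  increments="1,0,0,-0.016,0,0,0 | 1,0,0,0,0,0,0 | 1,0,0,0,0,0,0 | 1,0,0,-0.48,0,0,0 | 1,0,0,-0.8,0,0,0",
)

```text
time: 7.42
tool_pos: [0.5037, 0.1963, 0.2071]
tool_rot: [0.065, 0.97, 0.116, 0.203]
contact_force: [0.2, 0.7, 0.9]
gripper_width: 0.999
grasp_force: 0.0
```

>>> shift_gripper(
  increments="1,0,0,-0.8,0,0,0 | 1,0,0,0,0,0,0",
)

```text
time: 7.68
tool_pos: [0.4859, 0.2021, 0.2603]
tool_rot: [0.063, 0.969, 0.116, 0.211]
contact_force: [0.3, -0.5, -0.1]
gripper_width: 1.003
grasp_force: 0.0
```

Run:
```python
from h import *
S=manip.grab_frame("side")[:,:,::-1];T=manip.grab_frame("top")[:,:,::-1]
cv2.imwrite("pics/s5.png",S)
z=np.zeros((600,800,3),np.uint8)
z[:600,:400]=cv2.resize(S[130:250,230:310],(400,600),interpolation=cv2.INTER_CUBIC)
z[:400,400:]=cv2.resize(T[230:310,220:300],(400,400),interpolation=cv2.INTER_CUBIC)
cv2.imwrite("pics/z5.png",z)
for k in(0,.024,.07): print(k,[np.round((proj("side",HEAD+k*AX)-[230,130])*5,0)])
p,M=tool();print(p)
```

```text
0 [array([192., 276.])]
0.024 [array([166., 234.])]
0.07 [array([116., 150.])]
[0.48436852 0.20096815 0.25441116]
```

View pics/z5.png

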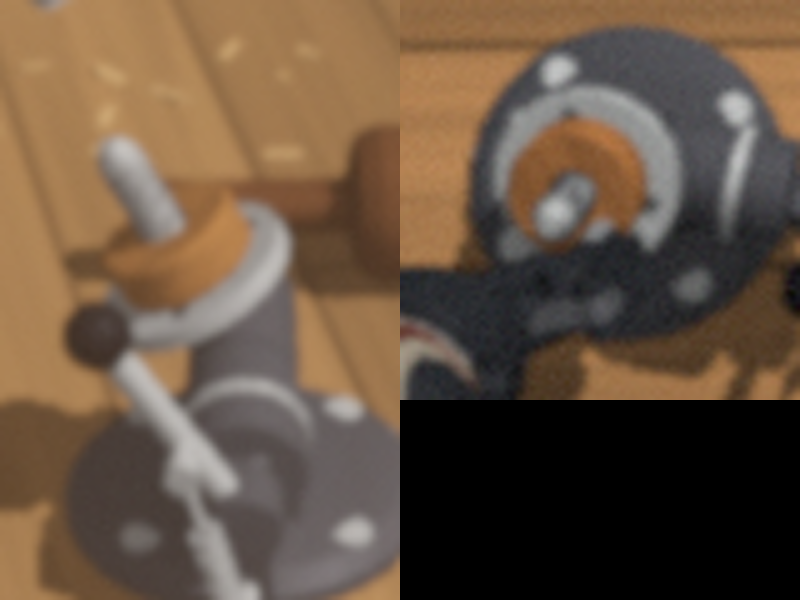

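The side crop shows the spacer flat on the faceplate around the spindle. Next I'll refine the blank's position.

Run:
```python
from h import *
np.set_printoptions(precision=4,suppress=True)
for n in("side","top"):
    I=cv2.imread(f"pics/{n}0.png"); h=cv2.cvtColor(I,cv2.COLOR_BGR2HSV).astype(int); 
    x0,y0,x1,y1=(210,305,295,372) if n=="side" else (355,284,416,345)
    c=proj(n,[.436,-.1335,.03]); g=cv2.cvtColor(I,cv2.COLOR_BGR2GRAY).astype(float)
    print(n,"pred bore",c)
    r=8; X,Y=int(c[0]),int(c[1]); w=g[Y-r:Y+r+1,X-r:X+r+1]; 
    k=np.clip(np.percentile(w,35)-w,0,None); ys,xs=np.mgrid[Y-r:Y+r+1,X-r:X+r+1]; u=((k*xs).sum()/k.sum(),(k*ys).sum()/k.sum())
    print("bore",u,onz(n,u,.03),onz(n,u,.02)); print(w[::2,::2].astype(int))
    m=((h[y0:y1,x0:x1,1]<125)&(h[y0:y1,x0:x1,2]>150)).astype(np.uint8); 
    m=cv2.morphologyEx(m,cv2.MORPH_OPEN,np.ones((3,3),np.uint8)); cs,_=cv2.findContours(m,0,1); e=cv2.convexHull(max(cs,key=cv2.contourArea)); b=cv2.boundingRect(e); el=cv2.fitEllipse(e)
    print("foot",b[0]+x0,b[1]+y0,b[2:],np.array(el[0])+[x0,y0],el[1],onz(n,np.array(el[0])+[x0,y0],.011))
```

```text
side pred bore [250.3639 332.4037]
bore (np.float64(251.8586118251928), np.float64(330.52270779777206)) [ 0.4394 -0.1299  0.03  ] [ 0.4406 -0.121   0.02  ]
[[184 179 177 176 171 169 173 172 168]
 [179 175 169 158 143 138 151 162 163]
 [176 167 156 146 134 113 111 143 164]
 [174 159 153 148 128 104 102 136 168]
 [169 159 155 143 115 104 114 151 172]
 [169 168 157 137 117 128 152 169 175]
 [172 170 166 155 153 163 172 175 180]
 [170 166 163 163 167 172 176 180 184]
 [164 162 161 166 170 175 180 185 186]]
foot 218 315 (67, 54) [251.021  341.0812] (53.533206939697266, 66.53208923339844) [ 0.4354 -0.1373  0.011 ]
top pred bore [387.6316 311.4986]
bore (np.float64(386.07517126458066), np.float64(312.55637844843545)) [ 0.4333 -0.1294  0.03  ] [ 0.4341 -0.1307  0.02  ]
[[173 171 167 174 178 187 192 192 195]
 [168 165 161 164 173 177 183 188 190]
 [173 172 160 147 153 168 182 186 187]
 [170 171 132  89  92 130 166 180 185]
 [177 149  75  61  67  81 144 175 179]
 [179 148  65  64  61  67 132 166 172]
 [183 167  99  62  65  99 145 157 163]
 [186 184 157 131 124 150 165 158 159]
 [181 188 182 178 173 166 172 163 160]]
foot 370 291 (38, 45) [385.9888 313.5182] (41.087806701660156, 44.524845123291016) [ 0.4323 -0.1315  0.011 ]
```

```bash
python3 -c "
from h import *
goto([.435,-.1325,.09],[0,0,-1])"
```

```text
pos [0.4844 0.201  0.2544] shift [-0.1908  0.2836  0.1544] rot [ 0.1782 -0.3972 -0.    ] then-axes shift [-0.1265  0.3125  0.1644]
```

The manual's scale: shifts go in shares of 62.5 mm. Converting my numbers, 0.045 m is 0.72, -0.018 m is -0.288.

>>> shift_gripper(
  increments="1,0,0,0,0.0594,-0.1324,0 | 1,0,0,0,0.0594,-0.1324,0 | 1,0,0,0,0.0594,-0.1324,0 | 1,-0.288,0.72,0.08,0,0,0 | 1,-0.288,0.72,0.08,0,0,0",
)

```text
time: 8.4
tool_pos: [0.4699, 0.1035, 0.2407]
tool_rot: [0.0, 0.993, 0.119, -0.003]
contact_force: [0.1, 0.6, -0.1]
gripper_width: 0.998
grasp_force: 0.0
```

>>> shift_gripper(
  increments="1,-0.288,0.72,0.08,0,0,0 | 1,-0.288,0.712,0.592,0,0,0 | 1,-0.288,0.712,0.592,0,0,0 | 1,-0.288,0.712,0.592,0,0,0 | 1,-0.288,0.712,0.592,0,0,0",
)

```text
time: 9.02
tool_pos: [0.4334, -0.1343, 0.088]
tool_rot: [-0.001, 0.993, 0.118, -0.002]
contact_force: [0.5, -0.5, 0.4]
gripper_width: 1.002
grasp_force: 0.0
```

>>> shift_gripper(
  increments="1,0,0,0,0,0,0 | 1,0,0,0,0,0,0",
)

```text
time: 9.28
tool_pos: [0.4346, -0.1328, 0.0902]
tool_rot: [-0.001, 0.993, 0.118, -0.001]
contact_force: [0.3, 0.9, -0.1]
gripper_width: 1.001
grasp_force: 0.0
```

```bash
python3 -c "
from h import *
goto([.435,-.1325,.014],[0,0,-1])"
```

```text
pos [ 0.4346 -0.1328  0.0902] shift [ 0.0006 -0.      0.0762] rot [-0.0016  0.0027 -0.    ] then-axes shift [ 0.0004 -0.0002  0.0762]
```

>>> shift_gripper(
  increments="1,0,0,0.64,0,0,0 | 1,0,0,0.576,0,0,0 | 1,0,0,0,0,0,0 | 0,0,0,0,0,0,0 | 0,0,0,0,0,0,0",
)

```text
time: 9.9
tool_pos: [0.4373, -0.1336, 0.0184]
tool_rot: [0.001, 0.993, 0.119, 0.001]
contact_force: [0.7, 0.0, -0.9]
gripper_width: 0.644
grasp_force: 63.4
```

>>> shift_gripper(
  increments="0,0,0,0,0,0,0 | 0,0,0,0,0,0,0",
)

```text
time: 10.15
tool_pos: [0.4374, -0.1337, 0.0183]
tool_rot: [0.001, 0.993, 0.119, 0.002]
contact_force: [-1.7, 2.0, 5.8]
gripper_width: 0.642
grasp_force: 63.6
```

```bash
python3 -c "
from h import *
goto([.435,-.1325,.014],[0,0,-1])"
```

```text
pos [ 0.4374 -0.1337  0.0183] shift [-0.0021 -0.0017  0.0043] rot [ 0.0028 -0.0032  0.    ] then-axes shift [-0.0021 -0.0017  0.0043]
```

>>> shift_gripper(
  increments="0,0,0,-0.8,0,0,0 | 0,0,0,-0.96,0,0,0 | 0,0,0,-0.96,0,0,0 | 0,0,0,-0.96,0,0,0 | 0,0,0,0,0,0,0",
)

```text
time: 10.78
tool_pos: [0.4384, -0.1343, 0.2539]
tool_rot: [0.004, 0.993, 0.119, 0.006]
contact_force: [0.4, 0.5, -1.8]
gripper_width: 0.641
grasp_force: 64.9
```

```bash
python3 -c "
from h import *
goto(HEAD+.12*AX+[0,0,.04])"
```

```text
pos [ 0.4384 -0.1343  0.2539] shift [ 0.1322 -0.3089 -0.0235] rot [-0.1734  0.3859 -0.    ] then-axes shift [ 0.1415 -0.3047 -0.0239]
```

>>> shift_gripper(
  increments="0,0.352,-0.824,-0.192,0,0,0 | 0,0.352,-0.824,-0.192,0,0,0 | 0,0.352,-0.824,0,0,0,0 | 0,0.352,-0.824,0,0,0,0 | 0,0.352,-0.824,0,0,0,0",
)

```text
time: 11.4
tool_pos: [0.4812, 0.1451, 0.2687]
tool_rot: [0.0, 0.993, 0.119, -0.001]
contact_force: [-0.7, -0.7, -1.3]
gripper_width: 0.64
grasp_force: 64.9
```

>>> shift_gripper(
  increments="0,0.352,-0.824,0,0,0,0 | 0,0,0,0,-0.0578,0.1286,0 | 0,0,0,0,-0.0578,0.1286,0 | 0,0,0,0,-0.0578,0.1286,0 | 0,0,0,0,0,0,0",
)

```text
time: 12.02
tool_pos: [0.4884, 0.1988, 0.2668]
tool_rot: [0.063, 0.971, 0.117, 0.198]
contact_force: [-0.6, 0.3, -2.1]
gripper_width: 0.638
grasp_force: 65.0
```

>>> shift_gripper(
  increments="0,0,0,0,0,0,0",
)

```text
time: 12.15
tool_pos: [0.4909, 0.1984, 0.2692]
tool_rot: [0.063, 0.971, 0.116, 0.199]
contact_force: [0.5, -0.1, -1.8]
gripper_width: 0.641
grasp_force: 65.0
```

```bash
python3 -c "
from h import *
goto(HEAD+.105*AX)"
```

```text
pos [0.4909 0.1984 0.2692] shift [-0.01   -0.0037  0.0469] rot [-0.0101  0.0132 -0.    ] then-axes shift [-0.0106 -0.0041  0.0467]
```

Converted, -0.009 m is -0.144, -0.0055 m is -0.088.

>>> shift_gripper(
  increments="0,-0.144,-0.088,0.24,-0.01,0.013,0 | 0,0,0,0.24,0,0,0 | 0,0,0,0.16,0,0,0 | 0,0,0,0,0,0,0 | 0,0,0,0,0,0,0",
)

```text
time: 12.78
tool_pos: [0.4987, 0.1982, 0.229]
tool_rot: [0.067, 0.969, 0.115, 0.207]
contact_force: [0.6, -0.2, -0.6]
gripper_width: 0.64
grasp_force: 65.0
```

Run:
```python
from h import *
goto(HEAD+.105*AX)
S=manip.grab_frame("side")[:,:,::-1];T=manip.grab_frame("top")[:,:,::-1]
z=np.zeros((600,800,3),np.uint8)
z[:600,:400]=cv2.resize(S[110:230,215:295],(400,600),interpolation=cv2.INTER_CUBIC)
z[:400,400:]=cv2.resize(T[230:310,210:290],(400,400),interpolation=cv2.INTER_CUBIC)
cv2.imwrite("pics/z6.png",z)
p,M=tool()
for k in(.018,): print([np.round((proj(n,p+k*M[:,2])-o)*5,0) for n,o in(("side",[215,110]),("top",[210,230]))])
```

```text
pos [0.4987 0.1982 0.229 ] shift [-0.0021  0.0013  0.0071] rot [ 0.0006 -0.0014 -0.    ] then-axes shift [-0.002   0.0013  0.0071]
[array([166., 201.]), array([188., 221.])]
```

View pics/z6.png

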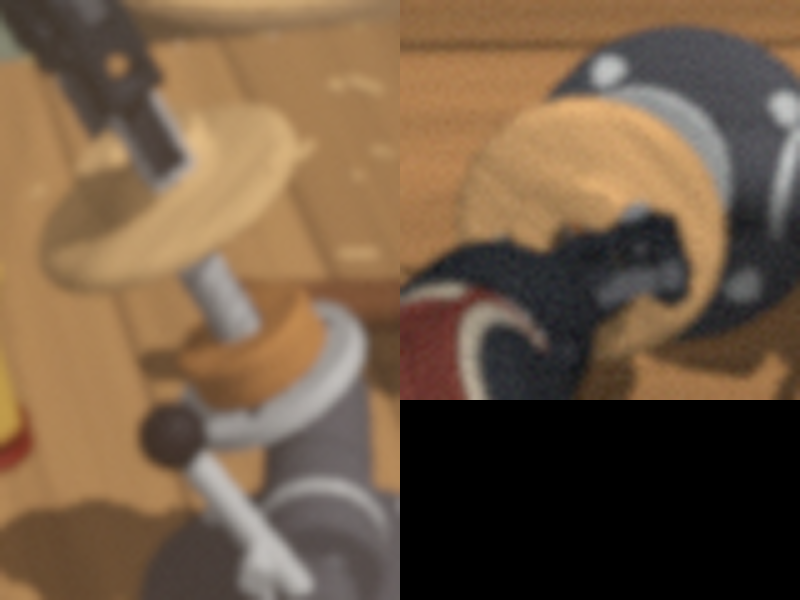

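The foot's ellipse is centred at about (170,200) in the crop, on the line of the spindle (predicted (166,201)). It is aligned, so I'll descend.

Converted, 0.015 m is 0.24, 0.01 m is 0.16.

>>> shift_gripper(
  increments="0,-0.016,0,0.24,0,0,0 | 0,0,0,0.24,0,0,0 | 0,0,0,0.16,0,0,0 | 0,0,0,0,0,0,0",
)

```text
time: 13.38
tool_pos: [0.5134, 0.1944, 0.1898]
tool_rot: [0.067, 0.97, 0.115, 0.205]
contact_force: [-0.1, 0.1, -2.3]
gripper_width: 0.643
grasp_force: 65.0
```

>>> shift_gripper(
  increments="0,0,0,0.16,0,0,0 | 0,0,0,0.096,0,0,0 | 0,0,0,0,0,0,0",
)

```text
time: 13.75
tool_pos: [0.5203, 0.1935, 0.1764]
tool_rot: [0.067, 0.969, 0.115, 0.206]
contact_force: [-0.7, 2.8, -4.6]
gripper_width: 0.641
grasp_force: 64.8
```

```bash
python3 -c "
from h import *
goto(HEAD+.042*AX)"
```

```text
pos [0.5203 0.1935 0.1764] shift [0.0002 0.0017 0.0131] rot [ 0.0002  0.0002 -0.    ] then-axes shift [0.0002 0.0017 0.0131]
```

>>> shift_gripper(
  increments="0,0,-0.008,0.096,0,0,0 | 0,0,0,0.064,0,0,0 | 0,0,0,0.048,0,0,0 | 0,0,0,0,0,0,0",
)

```text
time: 14.25
tool_pos: [0.5245, 0.193, 0.1692]
tool_rot: [0.068, 0.97, 0.115, 0.205]
contact_force: [-32.5, 0.4, 23.0]
gripper_width: 0.642
grasp_force: 68.8
```

```bash
python3 -c "
from h import *
goto(HEAD+.042*AX)"
```

```text
pos [0.5245 0.193  0.1692] shift [-0.0006  0.0018  0.0048] rot [ 0.0015  0.0033 -0.    ] then-axes shift [-0.0006  0.0018  0.0048]
```

Converted, -0.001 m is -0.016, -0.0015 m is -0.024.

>>> shift_gripper(
  increments="0,-0.024,0,-0.016,0,0,0 | 0,0,0,0,0,0,0",
)

```text
time: 14.5
tool_pos: [0.5243, 0.193, 0.1693]
tool_rot: [0.067, 0.969, 0.115, 0.207]
contact_force: [-19.9, 1.6, 15.3]
gripper_width: 0.642
grasp_force: 67.4
```

>>> shift_gripper(
  increments="1,0,0,0,0,0,0 | 1,0,0,0,0,0,0 | 1,0,0,0,0,0,0 | 1,0,0,-0.48,0,0,0 | 1,0,0,-0.8,0,0,0",
)

```text
time: 15.12
tool_pos: [0.4899, 0.1984, 0.2364]
tool_rot: [0.068, 0.97, 0.115, 0.204]
contact_force: [1.5, -0.1, 1.4]
gripper_width: 1.001
grasp_force: 0.0
```

>>> shift_gripper(
  increments="1,0,0,-0.8,0,0,0 | 1,0,0,-0.32,0,0,0 | 1,0,0,0,0,0,0",
)

```text
time: 15.5
tool_pos: [0.4625, 0.2053, 0.3042]
tool_rot: [0.066, 0.969, 0.115, 0.209]
contact_force: [1.1, 1.0, -0.6]
gripper_width: 0.998
grasp_force: 0.0
```

Run:
```python
from h import *
S=manip.grab_frame("side")[:,:,::-1];T=manip.grab_frame("top")[:,:,::-1]
cv2.imwrite("pics/s7.png",S);cv2.imwrite("pics/t7.png",T)
z=np.zeros((600,800,3),np.uint8)
z[:600,:400]=cv2.resize(S[110:230,230:310],(400,600),interpolation=cv2.INTER_CUBIC)
z[:400,400:]=cv2.resize(T[230:310,210:290],(400,400),interpolation=cv2.INTER_CUBIC)
cv2.imwrite("pics/z7.png",z)
for k in(0,.024,.054,.07): print(k,[np.round((proj(n,HEAD+k*AX)-o)*5,0) for n,o in(("side",[230,110]),("top",[210,230]))])
p,M=tool();print(p)
```

```text
0 [array([192., 376.]), array([238., 172.])]
0.024 [array([166., 334.]), array([227., 184.])]
0.054 [array([134., 280.]), array([213., 201.])]
0.07 [array([116., 250.]), array([205., 210.])]
[0.46177472 0.20465516 0.30045095]
```

View pics/z7.png

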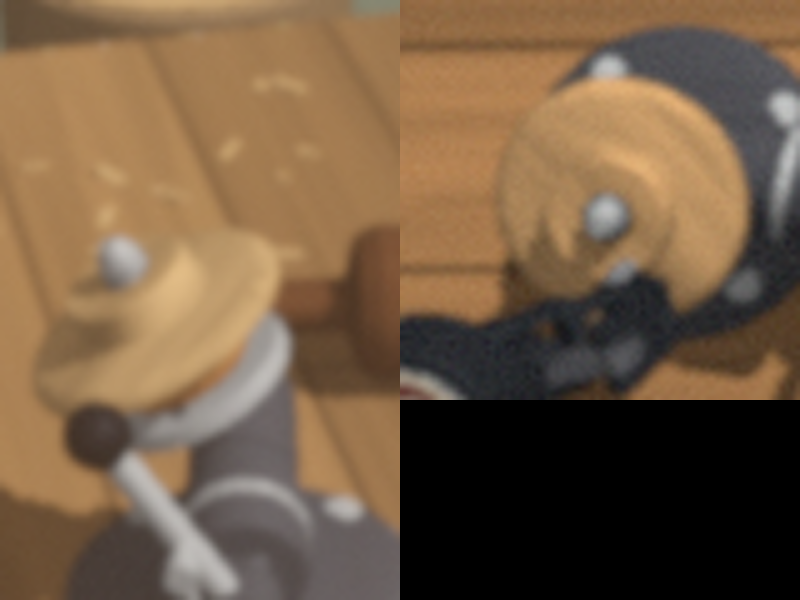

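The blank sits square and down on the spacer, with the tip showing at (122,262) in the crop as predicted. The nut is next.

```bash
python3 -c "
from h import *
goto([.620,-.230,.11],[0,0,-1])"
```

```text
pos [0.4618 0.2047 0.3005] shift [-0.0418  0.4163  0.2743] rot [ 0.1837 -0.3964 -0.    ] then-axes shift [0.0518 0.4596 0.1905]
```

Converted, 0.046 m is 0.736, 0.0052 m is 0.0832.

>>> shift_gripper(
  increments="1,0,0,0,0.0612,-0.1321,0 | 1,0,0,0,0.0612,-0.1321,0 | 1,0,0,0,0.0612,-0.1321,0 | 1,0.0832,0.736,0,0,0,0 | 1,0.0832,0.736,0,0,0,0",
)

```text
time: 16.23
tool_pos: [0.4938, 0.1164, 0.2987]
tool_rot: [-0.0, 0.993, 0.118, -0.002]
contact_force: [0.6, 0.9, -0.7]
gripper_width: 1.003
grasp_force: 0.0
```

>>> shift_gripper(
  increments="1,0.0832,0.736,0,0,0,0 | 1,0.0832,0.736,0.4352,0,0,0 | 1,0.0832,0.736,0.4352,0,0,0 | 1,0.0832,0.736,0.4352,0,0,0 | 1,0.0832,0.736,0.4352,0,0,0",
)

```text
time: 16.85
tool_pos: [0.5723, -0.1013, 0.1892]
tool_rot: [-0.001, 0.993, 0.118, -0.001]
contact_force: [0.6, -0.5, -0.2]
gripper_width: 1.002
grasp_force: 0.0
```

>>> shift_gripper(
  increments="1,0.0832,0.736,0.4352,0,0,0 | 1,0.0832,0.736,0.4352,0,0,0 | 1,0.0832,0.736,0.4352,0,0,0 | 1,0,0,0,0,0,0 | 1,0,0,0,0,0,0",
)

```text
time: 17.48
tool_pos: [0.6196, -0.2296, 0.1094]
tool_rot: [-0.001, 0.993, 0.118, -0.001]
contact_force: [-0.1, 0.1, 0.8]
gripper_width: 1.002
grasp_force: 0.0
```

```bash
python3 -c "
from h import *
goto([.620,-.230,.022],[0,0,-1])"
```

```text
pos [ 0.6196 -0.2296  0.1094] shift [0.0003 0.0007 0.0874] rot [-0.0024  0.0008  0.    ] then-axes shift [0.0003 0.0005 0.0874]
```

Converted, 0.045 m is 0.72, 0.042 m is 0.672.

>>> shift_gripper(
  increments="1,0,0,0.72,0,0,0 | 1,0,0,0.672,0,0,0 | 1,0,0,0,0,0,0 | 0,0,0,0,0,0,0 | 0,0,0,0,0,0,0",
)

```text
time: 18.1
tool_pos: [0.6226, -0.2305, 0.0275]
tool_rot: [0.001, 0.993, 0.118, 0.003]
contact_force: [-0.0, -0.3, 0.5]
gripper_width: 0.6
grasp_force: 0.0
```

>>> shift_gripper(
  increments="0,0,0,0,0,0,0 | 0,0,0,0,0,0,0 | 0,0,0,0,0,0,0",
)

```text
time: 18.48
tool_pos: [0.6227, -0.2304, 0.0277]
tool_rot: [0.001, 0.993, 0.118, 0.003]
contact_force: [-1.5, 1.9, 6.6]
gripper_width: 0.486
grasp_force: 61.3
```

```bash
python3 -c "
from h import *
goto([.620,-.230,.022],[0,0,-1])"
```

```text
pos [ 0.6227 -0.2304  0.0277] shift [-0.0026 -0.0011  0.0057] rot [ 0.0022 -0.0054  0.    ] then-axes shift [-0.0026 -0.0011  0.0057]
```

>>> shift_gripper(
  increments="0,0,0,-0.8,0,0,0 | 0,0,0,-0.96,0,0,0 | 0,0,0,-0.96,0,0,0 | 0,0,0,-0.96,0,0,0 | 0,0,0,0,0,0,0",
)

```text
time: 19.1
tool_pos: [0.6233, -0.2315, 0.2631]
tool_rot: [0.004, 0.993, 0.118, 0.007]
contact_force: [0.2, 0.5, -2.7]
gripper_width: 0.483
grasp_force: 62.7
```

```bash
python3 -c "
from h import *
goto(HEAD+.115*AX+[0,0,.05])"
```

```text
pos [ 0.6233 -0.2315  0.2631] shift [-0.023  -0.446  -0.0224] rot [-0.1739  0.3843  0.    ] then-axes shift [ 0.0017 -0.4348 -0.1043]
```

>>> shift_gripper(
  increments="0,-0.048,-0.8928,-0.112,0,0,0 | 0,-0.048,-0.8928,-0.112,0,0,0 | 0,-0.048,-0.8928,-0.112,0,0,0 | 0,-0.048,-0.8928,0,0,0,0 | 0,-0.048,-0.8928,0,0,0,0",
)

```text
time: 19.73
tool_pos: [0.5387, 0.0393, 0.2732]
tool_rot: [-0.0, 0.993, 0.118, -0.0]
contact_force: [1.6, -0.2, -2.6]
gripper_width: 0.485
grasp_force: 62.8
```

>>> shift_gripper(
  increments="0,-0.048,-0.8928,0,0,0,0 | 0,-0.048,-0.8928,0,0,0,0 | 0,-0.048,-0.8928,0,0,0,0 | 0,0,0,0,-0.058,0.128,0 | 0,0,0,0,-0.058,0.128,0",
)

```text
time: 20.35
tool_pos: [0.4914, 0.1988, 0.2732]
tool_rot: [0.043, 0.983, 0.118, 0.135]
contact_force: [-0.9, -0.6, -4.0]
gripper_width: 0.487
grasp_force: 63.1
```

>>> shift_gripper(
  increments="0,0,0,0,-0.058,0.128,0 | 0,0,0,0,0,0,0 | 0,0,0,0,0,0,0",
)

```text
time: 20.72
tool_pos: [0.492, 0.1981, 0.2745]
tool_rot: [0.063, 0.971, 0.116, 0.199]
contact_force: [0.5, -0.5, -2.8]
gripper_width: 0.487
grasp_force: 63.1
```

```bash
python3 -c "
from h import *
goto(HEAD+.108*AX)"
```

```text
pos [0.492  0.1981 0.2745] shift [-0.0129 -0.0051  0.0483] rot [-0.0095  0.0139 -0.    ] then-axes shift [-0.0135 -0.0055  0.0481]
```

>>> shift_gripper(
  increments="0,-0.208,-0.112,0.24,-0.0095,0.014,0 | 0,0,0,0.24,0,0,0 | 0,0,0,0.16,0,0,0 | 0,0,0,0,0,0,0",
)

```text
time: 21.22
tool_pos: [0.4961, 0.198, 0.2318]
tool_rot: [0.067, 0.969, 0.115, 0.206]
contact_force: [-0.4, 0.3, -3.4]
gripper_width: 0.487
grasp_force: 63.0
```

```bash
python3 -c "
from h import *
goto(HEAD+.108*AX)"
```

```text
pos [0.4961 0.198  0.2318] shift [-0.0007  0.0011  0.0077] rot [ 0.001 -0.    -0.   ] then-axes shift [-0.0007  0.0011  0.0077]
```

>>> shift_gripper(
  increments="0,0,0,0.128,0,0,0 | 0,0,0,0.128,0,0,0 | 0,0,0,0,0,0,0",
)

```text
time: 21.6
tool_pos: [0.5021, 0.1971, 0.2174]
tool_rot: [0.067, 0.969, 0.115, 0.207]
contact_force: [0.1, 0.7, -3.4]
gripper_width: 0.488
grasp_force: 63.0
```

```bash
python3 -c "
from h import *
goto(HEAD+.082*AX)"
```

```text
pos [0.5021 0.1971 0.2174] shift [-0.0003  0.0015  0.0181] rot [ 0.0006 -0.0009 -0.    ] then-axes shift [-0.0003  0.0015  0.0181]
```

Converted, 0.006 m is 0.096, 0.004 m is 0.064.

>>> shift_gripper(
  increments="0,0,0,0.096,0,0,0 | 0,0,0,0.064,0,0,0 | 0,0,0,0,0,0,0",
)

```text
time: 21.98
tool_pos: [0.5061, 0.1968, 0.2084]
tool_rot: [0.066, 0.969, 0.115, 0.207]
contact_force: [-0.8, 2.1, -4.8]
gripper_width: 0.491
grasp_force: 63.0
```

>>> shift_gripper(
  increments="0,0,0,0.048,0,0,0 | 0,0,0,0.032,0,0,0 | 0,0,0,0,0,0,0",
)

```text
time: 22.35
tool_pos: [0.5078, 0.1966, 0.2054]
tool_rot: [0.066, 0.969, 0.115, 0.206]
contact_force: [-12.0, 3.5, 2.5]
gripper_width: 0.484
grasp_force: 64.1
```

```bash
python3 -c "
from h import *
goto(HEAD+.082*AX)"
```

```text
pos [0.5078 0.1966 0.2054] shift [-0.0006  0.0021  0.0048] rot [-0.0007 -0.0005 -0.    ] then-axes shift [-0.0006  0.0021  0.0048]
```

>>> shift_gripper(
  increments="0,-0.016,0,0.032,0,0,0 | 0,0,0,0.032,0,0,0 | 0,0,0,0,0,0,0 | 0,0,0,0,0,0,0",
)

```text
time: 22.85
tool_pos: [0.5081, 0.1966, 0.2052]
tool_rot: [0.066, 0.969, 0.115, 0.207]
contact_force: [-30.4, 3.2, 21.2]
gripper_width: 0.487
grasp_force: 66.4
```

```bash
python3 -c "
from h import *
goto(HEAD+.082*AX)"
```

```text
pos [0.5081 0.1966 0.2052] shift [-0.0008  0.0021  0.0045] rot [-0.0011 -0.0008  0.    ] then-axes shift [-0.0008  0.0021  0.0045]
```

Converted, -0.003 m is -0.048.

>>> shift_gripper(
  increments="0,0,0,-0.048,0,0,0 | 0,0,0,0,0,0,0 | 1,0,0,0,0,0,0 | 1,0,0,0,0,0,0 | 1,0,0,0,0,0,0",
)

```text
time: 23.48
tool_pos: [0.5089, 0.1955, 0.2044]
tool_rot: [0.067, 0.969, 0.115, 0.208]
contact_force: [0.6, -0.7, 0.8]
gripper_width: 0.999
grasp_force: 0.0
```

>>> shift_gripper(
  increments="1,0,0,-0.64,0,0,0 | 1,0,0,-0.8,0,0,0 | 1,0,0,-0.8,0,0,0 | 1,0,0,0,0,0,0",
)

```text
time: 23.98
tool_pos: [0.4509, 0.2081, 0.337]
tool_rot: [0.065, 0.968, 0.115, 0.213]
contact_force: [0.6, 0.5, -0.0]
gripper_width: 1.004
grasp_force: 0.0
```

Run:
```python
from h import *
S=manip.grab_frame("side")[:,:,::-1];T=manip.grab_frame("top")[:,:,::-1]
cv2.imwrite("pics/s8.png",S);cv2.imwrite("pics/t8.png",T)
z=np.zeros((600,800,3),np.uint8)
z[:600,:400]=cv2.resize(S[120:220,232:299],(400,600),interpolation=cv2.INTER_CUBIC)
z[:400,400:]=cv2.resize(T[230:310,210:290],(400,400),interpolation=cv2.INTER_CUBIC)
cv2.imwrite("pics/z8.png",z)
for k in(0,.024,.054,.1): print(k,[np.round((proj(n,HEAD+k*AX)-o)*m,0) for n,o,m in(("side",[232,120],6),("top",[210,230],5))])
p,M=tool();print(p)
```

```text
0 [array([218., 391.]), array([238., 172.])]
0.024 [array([188., 340.]), array([227., 184.])]
0.054 [array([149., 276.]), array([213., 201.])]
0.1 [array([ 86., 173.]), array([189., 228.])]
[0.44997575 0.20723182 0.33099191]
```

View pics/z8.png

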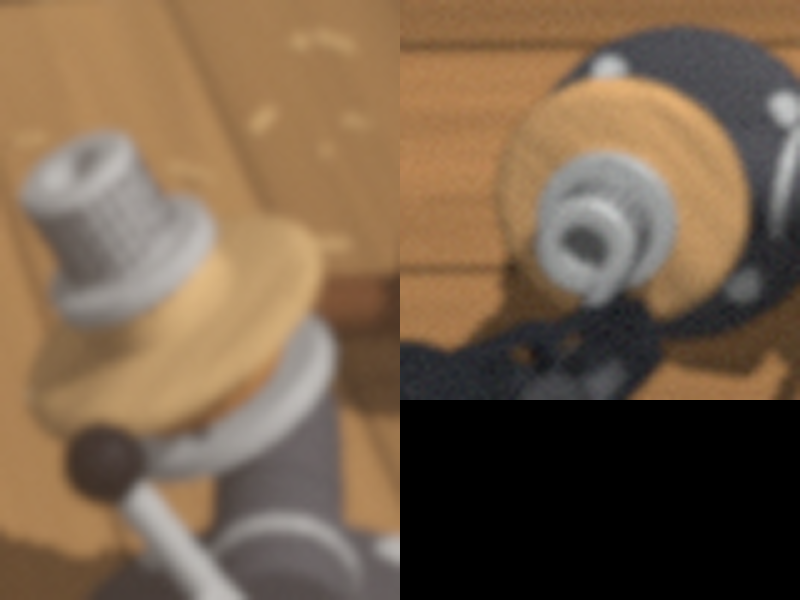

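The nut's flange sits on the neck, with its rim centre at (80,168) in the crop against (86,173) predicted. The stack is home; the lever is next.

```bash
python3 -c "
from h import *
goto([.438,.087,.30],[0,0,-1])"
```

```text
pos [0.45   0.2072 0.331 ] shift [-0.0528  0.1082  0.0328] rot [ 0.183  -0.4011  0.    ] then-axes shift [-0.0398  0.1141  0.031 ]
```

>>> shift_gripper(
  increments="0,0,0,0,0.0612,-0.1345,0 | 0,0,0,0,0.0612,-0.1345,0 | 0,0,0,0,0.0612,-0.1345,0 | 0,0,0,0,0,0,0.148 | 0,0,0,0,0,0,0.148",
)

```text
time: 24.7
tool_pos: [0.4501, 0.2064, 0.3274]
tool_rot: [0.001, 0.999, -0.033, -0.004]
contact_force: [0.7, 0.7, -0.2]
gripper_width: 0.0
grasp_force: 0.0
```

>>> shift_gripper(
  increments="0,0,0,0,0,0,0.148 | 0,0,0,0,0,0,0 | 0,0,0,0,0,0,0",
)

```text
time: 25.08
tool_pos: [0.4496, 0.2069, 0.329]
tool_rot: [0.001, 0.995, -0.103, -0.003]
contact_force: [-0.2, 0.2, 0.2]
gripper_width: -0.001
grasp_force: 0.0
```

```bash
python3 -c "
from h import *
goto([.438,.087,.163],[0,0,-1]); print(tool()[1][:,0])"
```

```text
pos [0.4496 0.2069 0.329 ] shift [0.0141 0.1194 0.1662] rot [ 0.0023  0.0056 -0.    ] then-axes shift [0.0132 0.1198 0.166 ]
[ 0.9787 -0.205  -0.0056]
```

Converted, 0.055 m is 0.88, 0.04 m is 0.64.

>>> shift_gripper(
  increments="0,0,0.64,0,0,0,0 | 0,0,0.64,0,0,0,0 | 0,0,0.64,0,0,0,0 | 0,0,0,0.88,0,0,0 | 0,0,0,0.88,0,0,0",
)

```text
time: 25.7
tool_pos: [0.425, 0.0891, 0.2198]
tool_rot: [0.0, 0.995, -0.104, -0.001]
contact_force: [0.7, 0.1, -0.3]
gripper_width: -0.002
grasp_force: 0.0
```

>>> shift_gripper(
  increments="0,0,0,0.88,0,0,0 | 0,0,0,0,0,0,0 | 0,0,0,0,0,0,0",
)

```text
time: 26.08
tool_pos: [0.4255, 0.0898, 0.1677]
tool_rot: [0.0, 0.995, -0.104, -0.001]
contact_force: [-0.2, -0.5, 0.6]
gripper_width: 0.001
grasp_force: 0.0
```

```bash
python3 -c "
from h import *
goto([.4821,.0779,.163],[0,0,-1])"
```

```text
pos [0.4255 0.0898 0.1677] shift [ 0.0578 -0.      0.0046] rot [0.0006 0.0012 0.    ] then-axes shift [ 0.0578 -0.      0.0047]
```

Converted, 0.01 m is 0.16, 0.015 m is 0.24.

>>> shift_gripper(
  increments="0,0.24,0,0.048,0,0,0 | 0,0.24,0,0,0,0,0 | 0,0.16,0,-0.032,0,0,0 | 0,0.16,0,-0.032,0,0,0 | 0,0.16,0,-0.032,0,0,0",
)

```text
time: 26.7
tool_pos: [0.4845, 0.0779, 0.1726]
tool_rot: [-0.0, 0.995, -0.103, -0.001]
contact_force: [-5.0, 1.6, 4.1]
gripper_width: 0.001
grasp_force: 2.6
```

>>> shift_gripper(
  increments="0,0.16,0,-0.032,0,0,0 | 0,0.16,0,-0.032,0,0,0 | 0,0.16,0,-0.016,0,0,0",
)

```text
time: 27.08
tool_pos: [0.514, 0.0709, 0.1743]
tool_rot: [0.0, 0.995, -0.104, -0.001]
contact_force: [-0.0, 0.2, 0.3]
gripper_width: 0.002
grasp_force: 0.0
```

Converted, -0.06 m is -0.96, -0.03 m is -0.48.

>>> shift_gripper(
  increments="0,-0.32,0,0,0,0,0 | 0,-0.32,0,-0.48,0,0,0 | 0,0,0,-0.96,0,0,0 | 0,0,0,-0.96,0,0,0 | 0,0,0,0,0,0,0",
)

```text
time: 27.7
tool_pos: [0.4768, 0.0793, 0.3305]
tool_rot: [-0.0, 0.995, -0.104, 0.004]
contact_force: [-0.3, 1.0, -0.6]
gripper_width: -0.001
grasp_force: 0.0
```

Run:
```python
from h import *
np.set_printoptions(precision=4,suppress=True)
for n in("side","top"):
    I=manip.grab_frame(n); old=cv2.imread(f"pics/{n}0.png")[:,:,::-1]; cv2.imwrite(f"pics/{n}9.png",I[:,:,::-1])
    for nm,P in(("free",[.4821,.0779,.1745]),("locked",[.5895,.0553,.1745])):
        u=proj(n,P); x,y=int(u[0]+.5),int(u[1]+.5); print(n,nm,u,"now",I[y-1:y+2,x-1:x+2].mean((0,1)),"start",old[y-1:y+2,x-1:x+2].mean((0,1)))
    g=I.max(2).astype(np.uint8); x0,y0,x1,y1=(235,180,330,235) if n=="side" else (285,235,330,300)
    m=(g[y0:y1,x0:x1]<45).astype(np.uint8); k,l,s,c=cv2.connectedComponentsWithStats(m); print([(s[i,4],c[i]+[x0,y0]) for i in range(1,k) if s[i,4]>15])
```

```text
side free [248.7261 197.8683] now [155.8889 117.7778  77.6667] start [68.     54.8889 48.5556]
side locked [304.9318 196.2562] now [68.3333 55.2222 50.2222] start [156.5556 118.      77.7778]
[]
top free [302.1769 286.8679] now [28.5556 25.7778 26.2222] start [35.5556 33.3333 36.8889]
top locked [311.9797 240.8769] now [113.3333  58.4444  50.5556] start [170.8889 124.      79.5556]
[(np.int32(131), array([301.771 , 285.8855]))]
```

Run:
```python
from h import *
a=cv2.imread("pics/s8.png").astype(int);b=cv2.imread("pics/side9.png").astype(int)
d=np.abs(a-b)[138:190,234:268]; print("stack change",d.mean())
o=cv2.imread("pics/side0.png").astype(int)
for k,(x0,y0,x1,y1) in dict(mallet=(300,150,350,190),gouge=(335,275,460,305),figure=(195,148,225,205)).items(): print(k,np.abs(o-b)[y0:y1,x0:x1].mean())
print(manip.job_done())
```

```text
stack change 0.9500377073906485
mallet 1.6085
gouge 1.3963555555555556
figure 1.5035087719298246
the job is handed in; nothing more can be done
None
```

I mounted the spacer, blank and nut on the spindle, pushed the lever over to its far stop, and handed the job in at about 28 s. The last side camera picture showed the ball at the locked position and no visible change in the stack, mallet, gouge or figure; no verdict on the judging came back.

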